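# Stack a speaker capsule in the inspection stand and hold its mirror flap at the mark

### The job

Stack the speaker capsule in the four-post pocket of the inspection stand, in this order: the black magnet body, the orange spacer ring on it, then the aluminium cap disc, each let go lying flat and fully seated. Then take the sprung mirror flap behind the pocket by its blue grip, raise it until its yellow pointer lines up with the red mark on the arc, and finish while the gripper is still holding it steady there. Do not shift the red mark, the multimeter, the screwdriver or the jar.

Things in the scene. Friction and masses are not known exactly. Their poses are not given: they have to be found in the camera images.
- stand: Fixed inspection stand. Origin on the bench under the front (-x) face of its beige housing; x to the rear (away from the robot at yaw 0), y left, z up. Aluminium deck, 130 mm wide (y), 10 thick, from x = -140 to 0, carries the pocket; housing, 130 wide, 50 high, from x = 0 to 100, carries the flap. The flap's grip, shut, is 97 mm behind the pocket's centre.
- pocket (a point): Centre of the pocket's floor (blue disc on the deck, 10 mm above the bench; axes as the stand's). Round it four steel posts, 8 mm diameter, 42 high, tapered over the top 8, at the diagonals (x, y = +-21.9 mm): a 50 mm disc fits with 2 mm all round. Between posts, along the stand's y and x, are 35 mm gaps for the fingers. The stack is 34 mm high.
- magnet: Loose black magnet body, a plain disc of 50 mm diameter, 20 mm high, with a flat copper-coloured dot on top, about 140 g. Lies flat on the bench. Origin: centre of its underside.
- spacer: Loose orange plastic spacer ring, 50 mm outer and 28 mm inner diameter, 8 mm high, about 20 g. Lies flat on the bench. Origin: centre of its underside.
- cap: Loose aluminium cap disc, 50 mm diameter, 6 mm thick, with a small blue dot on top, about 35 g. Lies flat on the bench. Origin: centre of its underside.
- flap: Beige mirror flap, 88 mm deep, 112 wide, 8 thick, hinged at its rear edge along the stand's y, level when shut. Origin on the hinge axis, mid-width; its -x runs along the panel to the free front edge, z is its top's normal. Swings up and back, at most 1.3 rad. A spring pulls it shut with 3.5 N at the grip when shut, 8.5 N at 1 rad: let go, it falls shut.
- grip (a point): Centre of the flap's blue grip: round bar, 14 mm diameter, 30 mm long along the stand's y, 78 mm in front of the hinge axis, 28 mm above the panel's top face, on a black stem 12 mm wide (y), 8 thick at its middle. Pinched on its two flat ends from above it pivots between the pads as the flap rises, so the tool can stay vertical. Axes as the flap's.
- pointer (a point): Tip of the flap's yellow pointer, on the flap's right (-y) side, 85 mm from the hinge axis, in the plane of the flap, 70 mm to the right of the middle.
- mark (a point): The red mark clamped on the white arc at the right (-y) side of the stand; this point is where the pointer's tip must come. It lies 85 mm from the hinge axis on the pointer's path, at a flap angle between 0.5 and 0.9 rad that differs each time. The arc and mark reach up to 140 mm above the bench: carry parts over or round them. The mark slips if pushed.
- hinge (a point): Point on the flap's hinge axis, mid-width, 55 mm above the bench. Axes as the stand's.
- meter: Bystander: orange and black multimeter lying on its back, 85 x 165 x 47 mm. Origin: centre of its underside; long side along y.
- driver: Bystander: screwdriver with red handle lying along its x, about 200 mm long.
- jar: Bystander: small amber glass jar with brass lid, 56 mm diameter, 50 mm high. Origin: centre of its underside.
There are look-alikes about, which are no part of the job. Of the things that look like the cap, take the one that is nearest to the robot's base at the start.

How it is judged:
By the outcome, as a careful person would: the job done as asked, in the order asked, and still so for the second after the job is handed in, while the arm keeps its last pose, push and grip.
It also fails if it takes over 72 s, if anything falls off the work surface, if the arm or the gripper's body presses on something with over 40 N, if the wrist force passes 120 N, or if a joint passes its speed limit or range.

### The arm

A 6-joint arm with a two-finger parallel gripper is mounted at the origin on the work surface. World frame = base frame: x ahead of the robot, y to its left, z up, the work surface at z = 0. Lengths are in m, angles in rad, forces in N, time in s.
With the tool pointing down it reaches from about 0.375 to 0.975 m from the base axis. Payload 3.8 kg.
Tool frame: the origin (TCP) lies at the very end of the fingers, on their centre line; the grasp point (between the pads) lies 19 mm behind it; z points along the fingers, y is the direction in which the jaws open and shut (so a half turn about z gives the same grasp; the last joint's range is limited). The gripper opens to 85 mm and grips with 20 to 120 N. Pads are 22 mm wide; open, the fingers measure 114 mm over their backs; the gripper's body (76 mm by 85 mm) begins 54 mm behind the grasp point. The pads swing forward as they close: fully open they stand 13 mm farther back than shut.
Start: joints at [-1.334, 0.264, 1.604, -0, 1.274, -0.037], TCP at [0.183, -0.65, 0.231] pointing down, gripper open.
Joint ranges: [-2.63, 2.63], [-0.94, 2.18], [0.31, 2.57], [-1.31, 4.45], [0, 2.66], [-2.55, 2.55]. Speed limits (rad/s): [2.57, 2.57, 3.14, 3.14, 3.14, 3.14].

### API

Orientations are given as a rotation vector (axis times angle).
In Python, from workcell import status, read_camera, camera_info, order gives the robot as it stands.
- The arm moves only by the tool move_arm, never from a script. Its argument "deltas" is a list of rows, each a list of 3 entries, a list of its own where there are three numbers: the turn, a rotation vector about the world's x, y, z as a fraction of full scale, then the shift along the world's x, y, z as a fraction of full scale, then the closure, from -1 (fully open) to 1 (shut), so that 0 is half open. A call has 1 to 20 rows; each row is the pose to reach, as a shift and turn from the pose commanded when the call began; what a row does not reach only later rows make up. Full scale, the value 1, is 0.1 m for a shift and pi/2 rad for a turn. A row lasts 1/8 s, in which the tool goes at most 62.5 mm and 10.7 degrees, less where a joint would pass 70% of its speed; a pose out of reach is approached as far as the arm can. A call with a number of a shift or a turn outside -1 to 1 is refused whole. A call with a gripper value outside its range is refused whole. The fingers move at their own pace and stop on an object; "grip_force" is the grip in N (left out, the last holds). Time passes only in rows, so rows that repeat a pose let the fingers close. It gives the time, the measured TCP pose, the force and the opening at its end, in the units of the state.
- status.read_state(): the state, without advancing time (a new reading comes with each control period).
- read_camera(name): name is "scene" or "top"; returns (picture, depth): 480x640x3 uint8, red, green, blue; 480x640 float32, m along the optical axis (not along the pixel's ray), 0 where there is no reading.
- camera_info(name): a dict with "K" (3x3 intrinsics, pixels), "R" (3x3) and "t" (3): a world point X has camera coordinates R X + t. Camera axes: x right, y down, z forward; pixel columns grow to the right and rows downward; lengths in m; the calibration is good to about 2 mm. A picture is of the moment at which its call begins. camera_info takes no time and is no camera call.
- order.finish_job(): hands the job in, once; it reports no verdict.
The state is a dict: "time": time; "q": joint angles; "joint_vel": joint speeds; "joint_torque": joint torques, N m; "tool_pos": TCP position; "tcp_rot": TCP orientation; "wrist_force": force on the tool from outside, world axes, zero at the start; "torque": the same for the moment, N m; "width": opening from 0.0 (shut) to 1.0 (fully open).
Only numpy, scipy, OpenCV 4.12 (cv2) and the standard library are available. Lean on these libraries where they do the work, as an engineer would, in place of code of your own. Each camera call takes 0.05 s, during which the arm holds its last target. There are 200 camera calls.

## Working session

There is one attempt and no reset: what is moved stays moved. The work goes in short steps, Python scripts to look and compute and a tool call to move; the robot and the scene stay as the last step left them, time stands still between calls to the robot, and variables do not carry over. Pictures are saved under pics/ and viewed, about 8 in all and at most 12, crops included, and the job is handed in when it is done.

Besides the shell and the picture viewer there is one more tool, called in YAML: its name, and indented under it one key for each argument. move_arm: Moves the arm, as the interface text tells. Its arguments: {"type":"object","properties":{"deltas":{"type":"array","items":{"type":"array"}},"grip_force":{"type":"number"}},"required":["deltas"]}

```bash
mkdir -p pics; cat > h.py <<'E'
import numpy as np, cv2
from workcell import status, read_camera, camera_info, order
def grab(n,tag):
    p,d=read_camera(n); np.savez(f'/tmp/{tag}.npz',p=p,d=d); cv2.imwrite(f'pics/{tag}.png',p[:,:,::-1]); return p,d
def world(n,u,v,z):
    c=camera_info(n);K,R,t=map(np.array,(c['K'],c['R'],c['t']))
    r=R.T@np.linalg.inv(K)@np.array([u,v,1.]); o=-R.T@t
    return o+r*(z-o[2])/r[2]
def world_d(n,u,v,d):
    c=camera_info(n);K,R,t=map(np.array,(c['K'],c['R'],c['t']))
    return R.T@(np.linalg.inv(K)@np.array([u,v,1.])*d-t)
def proj(n,X):
    c=camera_info(n);K,R,t=map(np.array,(c['K'],c['R'],c['t']))
    x=K@(R@np.array(X)+t); return x[:2]/x[2]
E
python3 - <<'E'
from h import *
for n in('scene','top'):
    grab(n,n+'0'); c=camera_info(n); print(n,np.array(c['K']).round(1).tolist(),(-np.array(c['R']).T@c['t']).round(3)); print(np.array(c['R']).round(3).tolist())
print(status.read_state())
E
```

```text
scene [[512.1, 0.0, 315.8], [0.0, 512.1, 243.6], [0.0, 0.0, 1.0]] [ 1.182 -0.041  1.08 ]
[[0.093, 0.996, -0.015], [0.854, -0.087, -0.513], [-0.512, 0.035, -0.858]]
top [[457.8, 0.0, 313.4], [0.0, 457.8, 241.7], [0.0, 0.0, 1.0]] [ 0.396 -0.019  1.116]
[[-0.014, -1.0, -0.023], [-0.987, 0.017, -0.161], [0.162, 0.02, -0.987]]
{'time': 0.1, 'q': array([-1.33388390e+00,  2.64672695e-01,  1.60526787e+00, -1.57286625e-05,
        1.27371222e+00, -3.68801969e-02]), 'joint_vel': array([ 0.0010627 , -0.0003923 , -0.00309718,  0.0017975 ,  0.00204962,
       -0.00087938]), 'joint_torque': array([-1.03266971e-04, -5.16706395e+01, -3.68589449e+01, -9.35982598e-05,
        6.29660572e-03,  9.38133496e-06]), 'tool_pos': array([ 0.1823563 , -0.64919577,  0.23007355]), 'tcp_rot': array([-3.11017075e+00, -4.28458046e-01,  3.46390917e-04]), 'wrist_force': array([ 0.1971758 , -0.27025119, -0.27738677]), 'torque': array([ 0.03920808, -0.0083156 ,  0.03849148]), 'width': 0.9994253674814656}
```

View pics/top0.png

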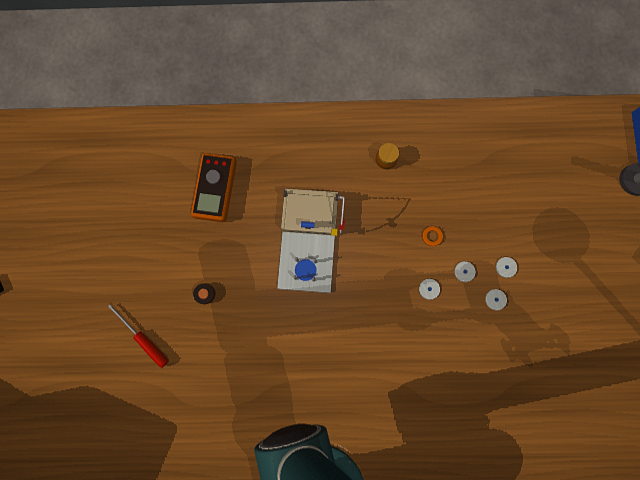

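View pics/scene0.png

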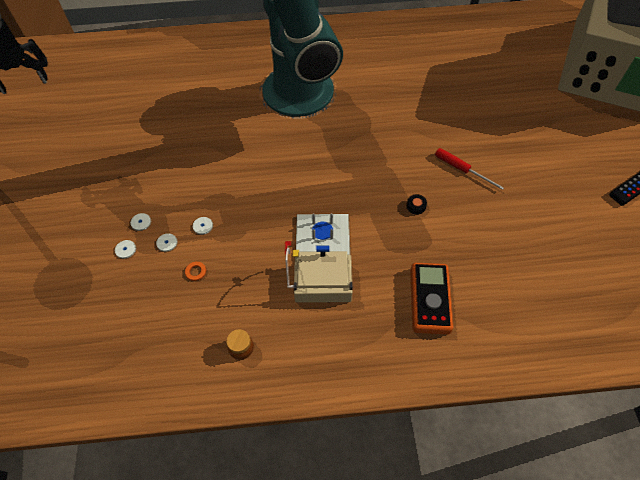

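The top view shows the black magnet with its copper dot at (204,293) and the orange ring at (433,236). There are four cap look-alikes: (430,289), (465,271), (507,267) and (497,299). The stand is at about (308,240), its pocket at (305,270) and the red mark at (342,227). Next I'll measure these and check them in an enlarged crop.

```bash
python3 - <<'E'
from h import *
p=np.load('/tmp/top0.npz')['p']; d=np.load('/tmp/top0.npz')['d']
hsv=cv2.cvtColor(p,cv2.COLOR_RGB2HSV)
def blob(mask,box,n='top'):
    x0,y0,x1,y1=box; m=np.zeros(mask.shape,np.uint8); m[y0:y1,x0:x1]=mask[y0:y1,x0:x1]
    k,l,s,c=cv2.connectedComponentsWithStats(m); i=1+np.argmax(s[1:,4]); 
    cs,_=cv2.findContours((l==i).astype(np.uint8),0,2); (u,v),r=cv2.minEnclosingCircle(cs[0]);x,y,w,h=s[i,:4]
    return (x+(w-1)/2,y+(h-1)/2),s[i,4],c[i]
white=((hsv[...,1]<60)&(hsv[...,2]>110)).astype(np.uint8)
for u,v in((430,289),(465,271),(507,267),(497,299)):
    b,a,c=blob(white,(u-18,v-18,u+18,v+18)); X=world('top',*c,.006); print('cap',b,a,c.round(1),X.round(4),np.hypot(*X[:2]).round(3))
    print('   dot',p[v-2:v+3,u-2:u+3].reshape(-1,3)[np.argmin(p[v-2:v+3,u-2:u+3].sum(-1))])
orange=((hsv[...,0]<16)&(hsv[...,1]>170)&(hsv[...,2]>150)).astype(np.uint8)
b,a,c=blob(orange,(415,218,452,255)); print('ring',b,a,c,world('top',*c,.008),'depth',world_d('top',*c,d[int(c[1]),int(c[0])-8]))
b,a,c=blob(orange,(195,283,214,303)); print('dot',b,a,c,world('top',*c,.02))
blue=((hsv[...,0]>100)&(hsv[...,0]<130)&(hsv[...,1]>120)&(hsv[...,2]>60)).astype(np.uint8)
b,a,c=blob(blue,(290,252,322,288)); print('pocket',b,a,c,world('top',*c,.010))
b,a,c=blob(blue,(295,215,320,232)); print('grip',b,a,c,world('top',*c,.1))
# scene estimates
s=np.load('/tmp/scene0.npz')['p']
def crop(im,x0,y0,x1,y1,k): return cv2.resize(im[y0:y1,x0:x1],None,fx=k,fy=k,interpolation=cv2.INTER_CUBIC)[:,:,::-1]
A=crop(p,270,180,370,300,5) # 500x600
B=crop(p,410,225,525,315,2.6) 
C=crop(s,280,205,360,305,2.9)
h=600; out=np.zeros((600,800,3),np.uint8); out[:,:500]=A; out[:B.shape[0],500:500+B.shape[1]]=B[:, :300]; out[270:270+C.shape[0],500:500+C.shape[1]]=C
cv2.imwrite('pics/crop1.png',out)
E
```

```text
cap (np.float64(429.0), np.float64(289.0)) 323 [429.  288.6] [ 0.4583 -0.2723  0.006 ] 0.533
   dot [14 36 80]
cap (np.float64(465.0), np.float64(271.0)) 317 [464.5 271.1] [ 0.4991 -0.3598  0.006 ] 0.615
   dot [22 37 76]
cap (np.float64(506.0), np.float64(267.0)) 329 [506.2 266.8] [ 0.508  -0.4603  0.006 ] 0.685
   dot [10 33 78]
cap (np.float64(496.0), np.float64(299.0)) 330 [495.7 299.2] [ 0.4307 -0.4292  0.006 ] 0.608
   dot [ 9 31 73]
ring (np.float64(432.5), np.float64(235.5)) 190 [432.23684211 235.45263158] [ 0.58744675 -0.28666646  0.008     ] depth [ 0.58758525 -0.28685988  0.00720015]
dot (np.float64(202.5), np.float64(293.0)) 64 [202.6875 293.    ] [0.45528549 0.2705948  0.02      ]
pocket (np.float64(305.0), np.float64(270.0)) 347 [305.07204611 269.58789625] [0.50859914 0.02501628 0.01      ]
grip (np.float64(307.0), np.float64(224.5)) 69 [307.02898551 224.46376812] [0.60179063 0.01589985 0.1       ]
```

View pics/crop1.png

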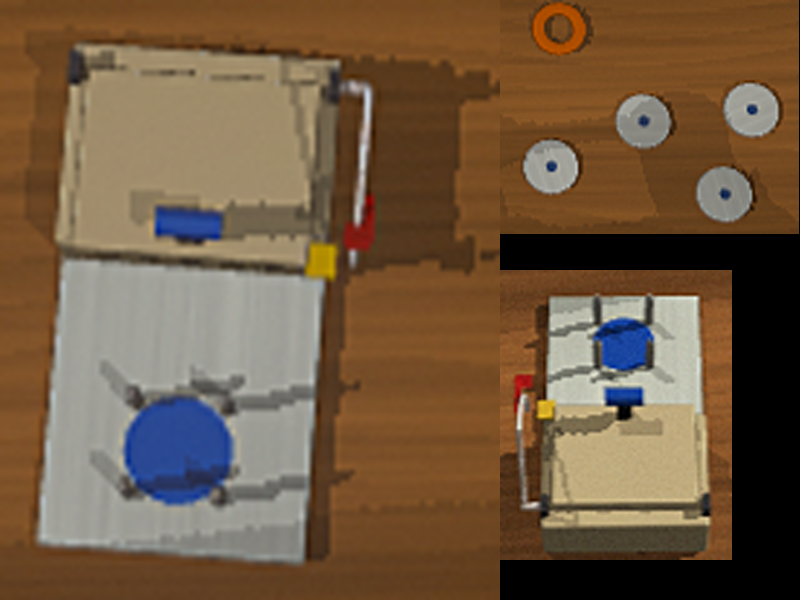

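The crop shows all four discs with blue dots. The disc at top pixel (429,289) is nearest the base, 0.533 m against 0.608, 0.615 and 0.685 m, so it is the cap. Next I'll refine the positions with the second camera and work out the stand's yaw.

```bash
cat >> h.py <<'E'
def seg(p,kind):
    h=cv2.cvtColor(p,cv2.COLOR_RGB2HSV).astype(int);H,S,V=h[...,0],h[...,1],h[...,2]
    return {'white':(S<60)&(V>110),'orange':(H<16)&(S>170)&(V>150),'blue':(H>100)&(H<130)&(S>120)&(V>60),
     'red':((H<6)|(H>174))&(S>190)&(V>90),'yellow':(H>20)&(H<32)&(S>190)&(V>120),'black':(V<50)}[kind].astype(np.uint8)
def blob(p,kind,u,v,r,r2=None):
    r2=r2 or r; m=np.zeros(p.shape[:2],np.uint8); s=np.s_[v-r2:v+r2+1,u-r:u+r+1]; m[s]=seg(p,kind)[s]
    k,l,st,c=cv2.connectedComponentsWithStats(m)
    if k<2: return None,0
    i=1+np.argmax(st[1:,4]); return c[i],st[i]
def tri(a,b):
    A=[];B=[]
    for n,uv in(('top',a),('scene',b)):
        c=camera_info(n);K,R,t=map(np.array,(c['K'],c['R'],c['t']))
        P=K@np.c_[R,t]
        for i in(0,1): r=uv[i]*P[2]-P[i]; A.append(r[:3]);B.append(-r[3])
    X=np.linalg.lstsq(np.array(A),np.array(B),rcond=None)[0]
    return X,[(proj(n,X)-uv).round(1) for n,uv in(('top',a),('scene',b))]
E
python3 - <<'E'
from h import *
T=np.load('/tmp/top0.npz');S=np.load('/tmp/scene0.npz')
for name,k,a,b,z in(('pocket','blue',(305,270,16,16),(323,231,14,10),.01),('grip','blue',(307,224,12,8),(322,248,10,5),None),('ring','orange',(433,236,18,18),(195,271,15,13),.008),
 ('magdot','orange',(204,293,9,9),(417,203,8,6),.02),('cap','white',(430,289,18,18),(203,226,15,13),.006),('red','red',(343,227,9,14),(289,247,8,14),None),('yel','yellow',(334,232,6,6),(295,254,6,6),None)):
    c,s=blob(T['p'],k,*a);e,f=blob(S['p'],k,*b)
    print(name,c.round(1),s,e.round(1),f)
    if z is None: print('   tri',tri(c,e), 'depthT',world_d('top',*c,T['d'][int(round(c[1])),int(round(c[0]))]).round(4),'depthS',world_d('scene',*e,S['d'][int(round(e[1])),int(round(e[0]))]).round(4))
    else: print('   ',world('top',*c,z).round(4),world('scene',*e,z).round(4))
# deck edges yaw
q=[world('top',270+u/5-.4,180+v/5-.4,.01) for u,v in((37,545),(303,562),(60,258),(325,275))]
for i,j in((0,1),(2,3),(0,2),(1,3)): w=q[j]-q[i]; print(i,j,w[:2].round(4),np.arctan2(w[1],w[0]).round(4))
print(np.array(q).round(4))
E
```

```text
pocket [305.1 269.6] [295 260  21  21 347] [322.2 230. ] [312 222  21  18 262]
    [0.5086 0.025  0.01  ] [0.5059 0.0219 0.01  ]
grip [307.  224.5] [301 222  13   6  69] [322.1 248.1] [316 246  13   6  66]
   tri (array([0.60384403, 0.01403769, 0.08952998]), [array([1., 0.]), array([ 0.8, -0.1])]) depthT [0.6035 0.0162 0.0917] depthS [0.6061 0.0121 0.0934]
ring [432.2 235.5] [423 226  20  20 190] [195.1 270. ] [185 261  21  19 207]
    [ 0.5874 -0.2867  0.008 ] [ 0.5858 -0.2895  0.008 ]
magdot [202.7 293. ] [199 289   8   9  64] [416.8 201.6] [413 198   9   8  49]
    [0.4553 0.2706 0.02  ] [0.4519 0.2676 0.02  ]
cap [429.  288.6] [419 279  21  21 323] [202.4 224.9] [193 217  20  17 253]
    [ 0.4583 -0.2723  0.006 ] [ 0.4576 -0.2754  0.006 ]
red [342.  225.3] [339 219   6  11  37] [286.9 244.6] [285 241   6  13  39]
   tri (array([ 0.59713538, -0.06426283,  0.10658343]), [array([ 0.6, -0. ]), array([ 0.5, -0. ])]) depthT [ 0.5976 -0.063   0.1045] depthS [ 0.5963 -0.0654  0.1053]
yel [334.  231.8] [331 229   7   7  35] [295.1 252.5] [293 250   6   6  31]
   tri (array([ 0.59141666, -0.04765708,  0.05909736]), [array([0.8, 0. ]), array([ 0.7, -0. ])]) depthT [ 0.5915 -0.0458  0.0587] depthS [ 0.5895 -0.0492  0.0559]
0 1 [-0.0101 -0.1281] -1.6494
2 3 [-0.0108 -0.1301] -1.6539
0 2 [ 0.1406 -0.0115] -0.0815
1 3 [ 0.1399 -0.0135] -0.0965
[[ 0.4637  0.0933  0.01  ]
 [ 0.4536 -0.0348  0.01  ]
 [ 0.6043  0.0818  0.01  ]
 [ 0.5935 -0.0483  0.01  ]]
```

move_arm:
  deltas:
    - [[0,0,-0.08],[0.33,0.33,0],-0.4]
    - [[0,0,-0.16],[0.67,0.67,0],-0.4]
    - [[0,0,-0.2305],[1,1,0],-0.4]
    - [[0,0,-0.2305],[1,1,0],-0.4]
  grip_force: 40

```text
time: 0.6
tool_pos: [0.2844, -0.5473, 0.2308]
tcp_rot: [-3.137, 0.133, 0.0]
wrist_force: [-0.7, 0.1, 0.7]
width: 0.7
```

move_arm:
  deltas:
    - [[0,0,0],[0.33,0.33,0],-0.4]
    - [[0,0,0],[0.67,0.67,0],-0.4]
    - [[0,0,0],[1,1,0],-0.4]

```text
time: 0.98
tool_pos: [0.3826, -0.4497, 0.2309]
tcp_rot: [3.138, -0.139, -0.001]
wrist_force: [0.5, -1.2, -0.6]
width: 0.7
```

```bash
python3 -c "
from h import *
s=status.read_state();print({k:np.round(s[k],4) for k in('time','q','tool_pos','tcp_rot','width','wrist_force')})"
```

```text
{'time': np.float64(0.975), 'q': array([-9.0770e-01,  1.0550e-01,  1.7906e+00, -5.0000e-04,  1.2457e+00,
        7.5180e-01]), 'tool_pos': array([ 0.3826, -0.4497,  0.2309]), 'tcp_rot': array([ 3.1384e+00, -1.3890e-01, -9.0000e-04]), 'width': np.float64(0.6996), 'wrist_force': array([ 0.518 , -1.2112, -0.6206])}
```

move_arm:
  deltas:
    - [[0,0,0],[0.35,0.5,0],-0.4]
    - [[0,0,0],[0.7,1,0],-0.4]

```text
time: 1.23
tool_pos: [0.4529, -0.3495, 0.231]
tcp_rot: [3.138, -0.139, -0.0]
wrist_force: [0.7, -1.1, -0.7]
width: 0.702
```

move_arm:
  deltas:
    - [[0,0,0],[0,0.5,0],-0.4]
    - [[0,0,0],[0,1,0],-0.4]

```text
time: 1.48
tool_pos: [0.4525, -0.2491, 0.2309]
tcp_rot: [3.138, -0.137, -0.001]
wrist_force: [0.9, 0.1, 0.4]
width: 0.701
```

move_arm:
  deltas:
    - [[0,0,0],[0,0.5,0],-0.4]
    - [[0,0,0],[0,1,0],-0.4]

```text
time: 1.72
tool_pos: [0.4522, -0.1493, 0.2311]
tcp_rot: [3.138, -0.139, -0.0]
wrist_force: [0.6, 0.6, 0.4]
width: 0.698
```

move_arm:
  deltas:
    - [[0,0,0],[0,0.5,0],-0.4]
    - [[0,0,0],[0,1,0],-0.4]

```text
time: 1.98
tool_pos: [0.4524, -0.0493, 0.2313]
tcp_rot: [3.138, -0.139, 0.001]
wrist_force: [1.0, 0.6, -0.9]
width: 0.701
```

move_arm:
  deltas:
    - [[0,0,0],[0,0.5,0],-0.4]
    - [[0,0,0],[0,1,0],-0.4]

```text
time: 2.22
tool_pos: [0.4526, 0.0508, 0.2313]
tcp_rot: [3.138, -0.139, 0.001]
wrist_force: [0.7, -0.8, -0.7]
width: 0.701
```

move_arm:
  deltas:
    - [[0,0,0],[0,0.5,0],-0.4]
    - [[0,0,0],[0,1,0],-0.4]

```text
time: 2.48
tool_pos: [0.4528, 0.151, 0.2313]
tcp_rot: [3.138, -0.138, 0.001]
wrist_force: [0.1, 0.5, 1.0]
width: 0.701
```

move_arm:
  deltas:
    - [[0,0,0],[0,0.5,0],-0.4]
    - [[0,0,0],[0.006,1,0],-0.4]

```text
time: 2.72
tool_pos: [0.4536, 0.251, 0.2312]
tcp_rot: [3.138, -0.138, 0.001]
wrist_force: [1.3, 0.5, -0.9]
width: 0.704
```

move_arm:
  deltas:
    - [[0,0,0],[0,0.19,-0.4],-0.4]
    - [[0,0,0],[0,0.19,-0.8],-0.4]
    - [[0,0,0],[0,0.19,-1],-0.4]
    - [[0,0,0],[0,0.19,-1],-0.4]

```text
time: 3.22
tool_pos: [0.4519, 0.2677, 0.1289]
tcp_rot: [3.136, -0.138, -0.007]
wrist_force: [0.1, 0.5, -0.3]
width: 0.699
```

move_arm:
  deltas:
    - [[0,0,0],[0,0,-0.35],-0.4]
    - [[0,0,0],[0,0,-0.7],-0.4]
    - [[0,0,0],[0,0,-1],-0.4]
    - [[0,0,0],[0,0,-1],-0.4]

```text
time: 3.72
tool_pos: [0.4522, 0.268, 0.0302]
tcp_rot: [3.137, -0.139, -0.005]
wrist_force: [0.6, -0.6, 0.0]
width: 0.703
```

move_arm:
  deltas:
    - [[0,0,0],[0,0,-0.1],-0.4]
    - [[0,0,0],[0,0,-0.2],-0.4]
    - [[0,0,0],[0,0,-0.29],-0.4]
    - [[0,0,0],[0,0,-0.29],-0.4]
    - [[0,0,0],[0,0,-0.29],-0.4]

```text
time: 4.35
tool_pos: [0.4532, 0.2692, 0.0024]
tcp_rot: [-3.139, 0.138, -0.0]
wrist_force: [0.4, 0.4, -1.1]
width: 0.7
```

move_arm:
  deltas:
    - [[0,0,0],[0,0,0],0]
    - [[0,0,0],[0,0,0],0.3]
    - [[0,0,0],[0,0,0],0.3]
    - [[0,0,0],[0,0,0],0.3]
    - [[0,0,0],[0,0,0],0.3]

```text
time: 4.97
tool_pos: [0.4537, 0.2695, 0.0029]
tcp_rot: [-3.138, 0.139, -0.002]
wrist_force: [-0.4, 0.1, 5.4]
width: 0.562
```

move_arm:
  deltas:
    - [[0,0,0],[0,0,0.2],0.3]
    - [[0,0,0],[0,0,0.6],0.3]
    - [[0,0,0],[0,0,1],0.3]
    - [[0,0,0],[0,0,1],0.3]
    - [[0,0,0],[0,0,1],0.3]

```text
time: 5.6
tool_pos: [0.452, 0.2686, 0.101]
tcp_rot: [3.137, -0.139, -0.003]
wrist_force: [0.1, -0.7, -1.0]
width: 0.566
```

```bash
python3 - <<'E'
from h import *
s=status.read_state();print({k:np.round(s[k],4) for k in('time','q','tool_pos','wrist_force','width')})
o=[]
for n in('top','scene'):
    p,d=grab(n,n+'1'); X=s['tool_pos']; u,v=proj(n,X).astype(int); print(n,u,v)
    c=p[max(v-50,0):v+50,u-50:u+50]; o.append(cv2.resize(c,(400,400),interpolation=cv2.INTER_CUBIC))
    e,f=blob(p,'orange',u,v,20); print(e,f)
cv2.imwrite('pics/c2.png',np.hstack(o)[:,:,::-1])
E
```

```text
{'time': np.float64(5.6), 'q': array([0.4887, 0.105 , 2.0475, 0.    , 0.9912, 2.1478]), 'tool_pos': array([0.452 , 0.2686, 0.101 ]), 'wrist_force': array([ 0.1164, -0.6971, -0.9814]), 'width': np.float64(0.5655)}
top 194 292
[204. 286.] [204 286   1   1   1]
scene 422 181
[426.03846154 166.96153846] [421 165  10   5  26]
```

View pics/c2.png

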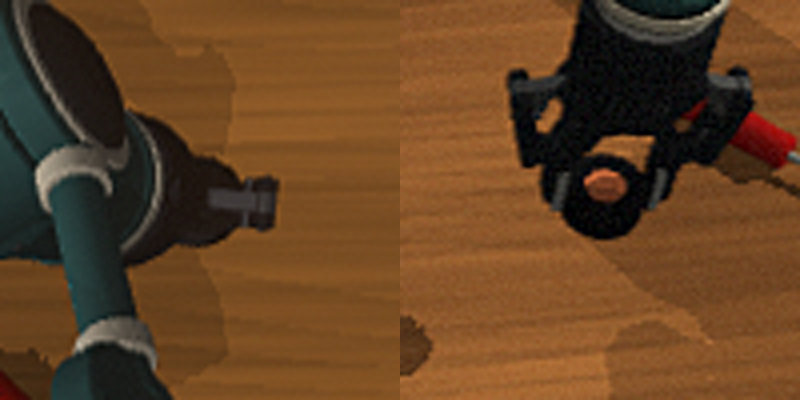

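The crop shows the magnet held level between the pads, with its dot at scene pixel (426,167). Next I carry it over the pocket.

move_arm:
  deltas:
    - [[0,0,0],[0.1,-0.5,0],0.3]
    - [[0,0,0],[0.2,-1,0],0.3]

```text
time: 5.95
tool_pos: [0.4718, 0.1681, 0.1004]
tcp_rot: [3.137, -0.135, -0.005]
wrist_force: [0.7, -0.3, -0.8]
width: 0.565
```

move_arm:
  deltas:
    - [[0,0,0],[0.1,-0.5,0],0.3]
    - [[0,0,0],[0.2,-1,0],0.3]

```text
time: 6.2
tool_pos: [0.4919, 0.0675, 0.1004]
tcp_rot: [3.138, -0.138, -0.005]
wrist_force: [0.7, 0.0, -1.6]
width: 0.566
```

move_arm:
  deltas:
    - [[0,0,0],[0.137,-0.465,0],0.3]
    - [[0,0,0],[0.137,-0.465,-0.2],0.3]
    - [[0,0,0],[0.137,-0.465,-0.4],0.3]
    - [[0,0,0],[0.137,-0.465,-0.4],0.3]
    - [[0,0,0],[0.137,-0.465,-0.4],0.3]

```text
time: 6.82
tool_pos: [0.5064, 0.0228, 0.0618]
tcp_rot: [3.139, -0.138, -0.002]
wrist_force: [0.7, -0.9, -1.1]
width: 0.566
```

```bash
python3 - <<'E'
from h import *
s=status.read_state();print({k:np.round(s[k],4) for k in('time','q','tool_pos','wrist_force','width')})
o=[]
for n in('top','scene'):
    p,d=grab(n,n+'2'); u,v=proj(n,[.507,.0235,.05]).astype(int); print(n,u,v)
    c=p[v-40:v+40,u-40:u+40]; o.append(cv2.resize(c,(400,400),interpolation=cv2.INTER_CUBIC))
    e,f=blob(p,'orange',u,v,20); print(e,f)
cv2.imwrite('pics/c3.png',np.hstack(o)[:,:,::-1])
E
```

```text
{'time': np.float64(6.825), 'q': array([-0.0042,  0.1215,  2.1143,  0.    ,  0.9071,  1.6547]), 'tool_pos': array([0.5064, 0.0228, 0.0618]), 'wrist_force': array([ 0.7133, -0.9455, -1.115 ]), 'width': np.float64(0.566)}
top 305 268
None 0
scene 322 221
[321.92 204.84] [316 204  14   4  25]
```

View pics/c3.png

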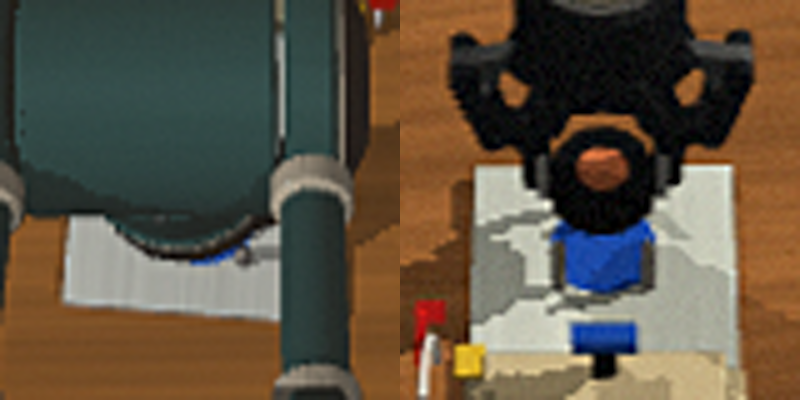

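The crop shows the magnet above the blue pocket and roughly centred between the posts (crop x 602 against 604). I'll lower it while watching the force.

move_arm:
  deltas:
    - [[0,0,0],[0,0,-0.08],0.3]
    - [[0,0,0],[0,0,-0.14],0.3]
    - [[0,0,0],[0,0,-0.18],0.3]
    - [[0,0,0],[0,0,-0.18],0.3]

```text
time: 7.42
tool_pos: [0.5063, 0.0227, 0.0437]
tcp_rot: [3.138, -0.139, -0.002]
wrist_force: [0.4, -0.1, -2.8]
width: 0.566
```

move_arm:
  deltas:
    - [[0,0,0],[0,0,-0.05],0.3]
    - [[0,0,0],[0,0,-0.08],0.3]
    - [[0,0,0],[0,0,-0.08],0.3]

```text
time: 7.8
tool_pos: [0.5065, 0.0226, 0.0359]
tcp_rot: [-3.139, 0.139, 0.001]
wrist_force: [0.5, -0.4, -2.1]
width: 0.564
```

move_arm:
  deltas:
    - [[0,0,0],[0,0,-0.1],0.3]
    - [[0,0,0],[0,0,-0.18],0.3]
    - [[0,0,0],[0,0,-0.22],0.3]
    - [[0,0,0],[0,0,-0.22],0.3]
    - [[0,0,0],[0,0,-0.22],0.3]

```text
time: 8.43
tool_pos: [0.5069, 0.0226, 0.0144]
tcp_rot: [3.139, -0.139, 0.0]
wrist_force: [-0.8, -0.4, -1.0]
width: 0.565
```

move_arm:
  deltas:
    - [[0,0,0],[0,0,-0.01],0.3]
    - [[0,0,0],[0,0,-0.02],0.3]
    - [[0,0,0],[0,0,-0.02],0.3]
    - [[0,0,0],[0,0,-0.02],0.3]

```text
time: 8.93
tool_pos: [0.5071, 0.0226, 0.013]
tcp_rot: [-3.139, 0.139, -0.001]
wrist_force: [-2.9, -0.6, 5.5]
width: 0.565
```

move_arm:
  deltas:
    - [[0,0,0],[0,0,0],-0.2]
    - [[0,0,0],[0,0,0],-0.35]
    - [[0,0,0],[0,0,0],-0.35]

```text
time: 9.3
tool_pos: [0.5068, 0.0226, 0.0121]
tcp_rot: [-3.139, 0.139, 0.0]
wrist_force: [0.4, 0.3, -0.4]
width: 0.673
```

move_arm:
  deltas:
    - [[0,0,0],[0,0,0.2],-0.35]
    - [[0,0,0],[0,0,0.6],-0.35]
    - [[0,0,0],[0,0,1],-0.35]
    - [[0,0,0],[0,0,1],-0.35]

```text
time: 9.8
tool_pos: [0.5102, 0.0226, 0.1162]
tcp_rot: [-3.138, 0.139, -0.013]
wrist_force: [0.2, 0.2, -0.4]
width: 0.677
```

move_arm:
  deltas:
    - [[0,0,0],[0,0,0.4],-0.35]
    - [[0,0,0],[0,0,0.8],-0.35]
    - [[0,0,0],[-0.15,-0.4,0.8],-0.35]
    - [[0,0,0],[-0.3,-0.95,0.8],-0.35]

```text
time: 10.3
tool_pos: [0.4765, -0.0725, 0.1918]
tcp_rot: [-3.139, 0.134, -0.0]
wrist_force: [-0.0, -0.8, -0.8]
width: 0.672
```

move_arm:
  deltas:
    - [[0,0,0],[0.3,-0.5,0],-0.35]
    - [[0,0,0],[0.6,-1,0],-0.35]

```text
time: 10.55
tool_pos: [0.5364, -0.1737, 0.191]
tcp_rot: [-3.138, 0.139, 0.002]
wrist_force: [0.5, -0.2, 0.9]
width: 0.677
```

```bash
python3 - <<'E'
from h import *
s=status.read_state();print({k:np.round(s[k],4) for k in('time','q','tool_pos','wrist_force','width')})
o=[]
for n in('top','scene'):
    p,d=grab(n,n+'3'); u,v=proj(n,[.507,.0235,.03]).astype(int); print(n,u,v)
    c=p[v-40:v+40,u-40:u+40]; o.append(cv2.resize(c,(400,400),interpolation=cv2.INTER_CUBIC))
    e,f=blob(p,'orange',u,v,12); print(e,f, world(n,*e,.03)if e is not None else '', world_d(n,*e,d[int(e[1]+.5),int(e[0]+.5)]))
cv2.imwrite('pics/c4.png',np.hstack(o)[:,:,::-1])
E
```

```text
{'time': np.float64(10.55), 'q': array([-3.5750e-01,  8.4800e-02,  1.8889e+00,  3.0000e-04,  1.1693e+00,
        1.3018e+00]), 'tool_pos': array([ 0.5364, -0.1737,  0.191 ]), 'wrist_force': array([ 0.5003, -0.1758,  0.8559]), 'width': np.float64(0.6772)}
top 305 269
[305.17910448 268.68656716] [301 264   9  10  67] [0.5087055  0.02394489 0.03      ] [0.50888522 0.02401286 0.02827414]
scene 322 225
[321.875      225.69642857] [318 222   9   8  56] [0.50601704 0.02108884 0.03      ] [0.50763846 0.02093994 0.03251973]
```

View pics/c4.png

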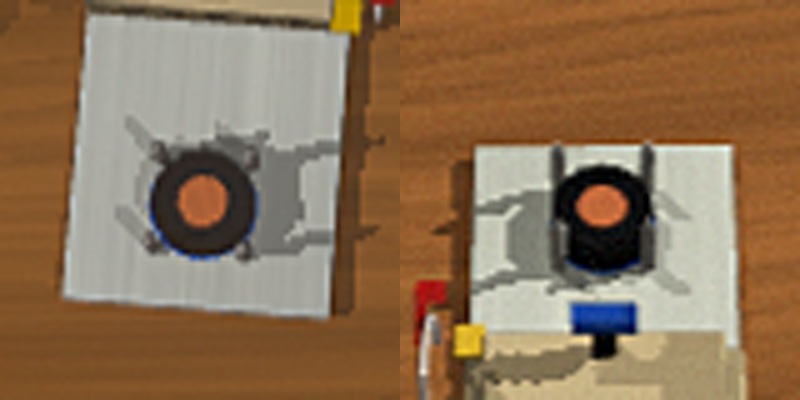

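The crop shows the magnet seated flat in the posts, with its top at about z 0.030 in both cameras. The ring is next.

move_arm:
  deltas:
    - [[0,0,0],[0.25,-0.5,0],-0.35]
    - [[0,0,0],[0.493,-1,0],-0.35]

```text
time: 10.9
tool_pos: [0.5859, -0.2723, 0.1906]
tcp_rot: [-3.137, 0.137, 0.003]
wrist_force: [1.1, 0.1, 1.4]
width: 0.679
```

move_arm:
  deltas:
    - [[0,0,0],[0,-0.166,-0.4],-0.35]
    - [[0,0,0],[0,-0.166,-0.8],-0.35]
    - [[0,0,0],[0,-0.166,-0.96],-0.35]
    - [[0,0,0],[0,-0.166,-0.96],-0.35]

```text
time: 11.4
tool_pos: [0.5847, -0.2876, 0.0942]
tcp_rot: [-3.137, 0.138, 0.006]
wrist_force: [0.6, 0.9, 1.1]
width: 0.677
```

move_arm:
  deltas:
    - [[0,0,0],[0,0,-0.4],-0.35]
    - [[0,0,0],[0,0,-0.75],-0.35]
    - [[0,0,0],[0,0,-0.9],-0.35]
    - [[0,0,0],[0,0,-0.96],-0.35]
    - [[0,0,0],[0,0,-0.96],-0.35]
    - [[0,0,0],[0,0,-0.96],-0.35]
  grip_force: 25

```text
time: 12.15
tool_pos: [0.5874, -0.2896, 0.002]
tcp_rot: [3.137, -0.138, 0.004]
wrist_force: [0.2, 0.1, 0.7]
width: 0.677
```

move_arm:
  deltas:
    - [[0,0,0],[0,0,0],0]
    - [[0,0,0],[0,0,0],0.3]
    - [[0,0,0],[0,0,0],0.3]
    - [[0,0,0],[0,0,0],0.3]
    - [[0,0,0],[0,0,0],0.3]

```text
time: 12.78
tool_pos: [0.5873, -0.2896, 0.0025]
tcp_rot: [3.137, -0.139, 0.004]
wrist_force: [-2.3, 1.1, 5.6]
width: 0.559
```

move_arm:
  deltas:
    - [[0,0,0],[0,0,0.2],0.3]
    - [[0,0,0],[0,0,0.6],0.3]
    - [[0,0,0],[0,0,1],0.3]
    - [[0,0,0],[0,0,1],0.3]

```text
time: 13.28
tool_pos: [0.5898, -0.291, 0.107]
tcp_rot: [3.134, -0.138, 0.015]
wrist_force: [0.3, 0.3, -0.7]
width: 0.56
```

move_arm:
  deltas:
    - [[0,0,0],[-0.2,0.2,0.5],0.3]
    - [[0,0,0],[-0.5,0.6,0.9],0.3]
    - [[0,0,0],[-0.8,1,0.9],0.3]

```text
time: 13.65
tool_pos: [0.5077, -0.1893, 0.1945]
tcp_rot: [3.136, -0.14, 0.011]
wrist_force: [-0.2, 0.8, -0.6]
width: 0.558
```

move_arm:
  deltas:
    - [[0,0,0],[-0.05,0.5,0],0.3]
    - [[0,0,0],[-0.05,1,0],0.3]

```text
time: 13.9
tool_pos: [0.4999, -0.0877, 0.1904]
tcp_rot: [-3.138, 0.14, -0.0]
wrist_force: [0.5, -0.4, -0.5]
width: 0.554
```

move_arm:
  deltas:
    - [[0,0,0],[0,0.5,0],0.3]
    - [[0,0,0],[0.057,1,-0.3],0.3]
    - [[0,0,0],[0.057,1,-0.7],0.3]
    - [[0,0,0],[0.057,1,-0.9],0.3]
    - [[0,0,0],[0.057,1,-0.9],0.3]

```text
time: 14.52
tool_pos: [0.5044, 0.0114, 0.0981]
tcp_rot: [3.138, -0.138, -0.008]
wrist_force: [0.1, -0.1, 0.8]
width: 0.561
```

```bash
python3 - <<'E'
from h import *
s=status.read_state();print({k:np.round(s[k],4) for k in('time','q','tool_pos','wrist_force','width')})
n='scene'
p,d=grab(n,n+'4'); u,v=proj(n,[.507,.0235,.06]).astype(int); print(n,u,v)
e,f=blob(p,'orange',u,v,30); print(e,f, world(n,*e,s['tool_pos'][2]+.0055))
E
```

```text
{'time': np.float64(14.525), 'q': array([-0.0268,  0.0711,  2.0908, -0.    ,  0.985 ,  1.6317]), 'tool_pos': array([0.5044, 0.0114, 0.0981]), 'wrist_force': array([ 0.1258, -0.1357,  0.8182]), 'width': np.float64(0.5608)}
scene 322 219
[316.02222222 202.2       ] [307 198  20  10  90] [0.48700979 0.009582   0.10359829]
```

move_arm:
  deltas:
    - [[0,0,0],[0.005,0.118,-0.2],0.3]
    - [[0,0,0],[0.005,0.118,-0.4],0.3]
    - [[0,0,0],[0.005,0.118,-0.5],0.3]
    - [[0,0,0],[0.005,0.118,-0.5],0.3]

```text
time: 15.08
tool_pos: [0.5074, 0.0226, 0.0505]
tcp_rot: [-3.139, 0.139, 0.0]
wrist_force: [0.3, -0.6, 0.2]
width: 0.559
```

move_arm:
  deltas:
    - [[0,0,0],[0,0,-0.06],0.3]
    - [[0,0,0],[0,0,-0.11],0.3]
    - [[0,0,0],[0,0,-0.13],0.3]
    - [[0,0,0],[0,0,-0.13],0.3]

```text
time: 15.58
tool_pos: [0.5072, 0.0229, 0.0371]
tcp_rot: [3.139, -0.139, -0.001]
wrist_force: [0.7, 0.1, 0.1]
width: 0.558
```

```bash
python3 - <<'E'
from h import *
s=status.read_state();print({k:np.round(s[k],4) for k in('time','q','tool_pos','wrist_force','width')})
n='scene'
p,d=grab(n,n+'5'); u,v=proj(n,[.507,.0235,.04]).astype(int); print(n,u,v)
c=p[v-40:v+40,u-50:u+50]; cv2.imwrite('pics/c5.png',cv2.resize(c,(700,560),interpolation=cv2.INTER_CUBIC)[:,:,::-1])
E
```

```text
{'time': np.float64(15.575), 'q': array([-0.004 ,  0.1585,  2.1279,  0.    ,  0.8555,  1.655 ]), 'tool_pos': array([0.5072, 0.0229, 0.0371]), 'wrist_force': array([0.6596, 0.117 , 0.0845]), 'width': np.float64(0.5578)}
scene 322 223
```

View pics/c5.png

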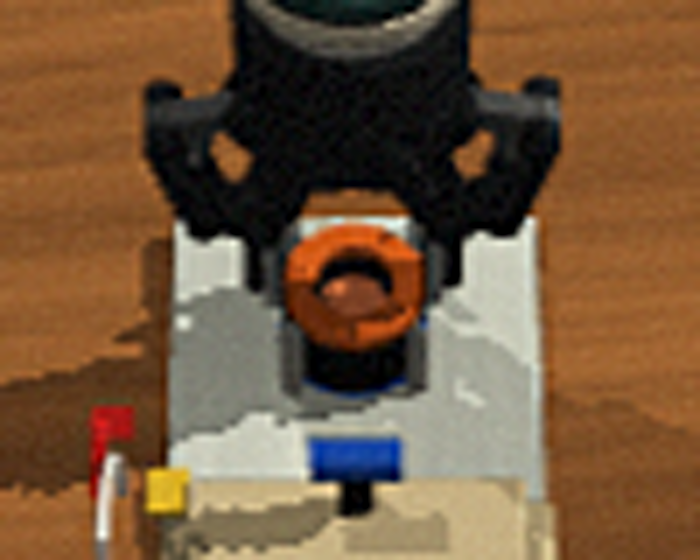

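The crop shows the ring level between the posts just above the magnet. I'll lower it onto the magnet and release.

move_arm:
  deltas:
    - [[0,0,0],[0,0,-0.03],0.3]
    - [[0,0,0],[0,0,-0.05],0.3]
    - [[0,0,0],[0,0,-0.055],0.3]
    - [[0,0,0],[0,0,-0.055],0.3]

```text
time: 16.12
tool_pos: [0.5074, 0.0229, 0.0324]
tcp_rot: [3.139, -0.139, -0.0]
wrist_force: [-3.0, 0.3, 5.6]
width: 0.562
```

move_arm:
  deltas:
    - [[0,0,0],[0,0,0],-0.2]
    - [[0,0,0],[0,0,0],-0.35]
    - [[0,0,0],[0,0,0],-0.35]

```text
time: 16.5
tool_pos: [0.5072, 0.0229, 0.0316]
tcp_rot: [3.139, -0.139, -0.0]
wrist_force: [-1.0, 0.2, -0.6]
width: 0.678
```

move_arm:
  deltas:
    - [[0,0,0],[0,0,0.2],-0.35]
    - [[0,0,0],[0,0,0.6],-0.35]
    - [[0,0,0],[0,0,1],-0.35]
    - [[0,0,0],[0,0,1],-0.35]

```text
time: 17.0
tool_pos: [0.5106, 0.0228, 0.1357]
tcp_rot: [-3.138, 0.139, -0.013]
wrist_force: [0.4, -0.1, 0.0]
width: 0.675
```

move_arm:
  deltas:
    - [[0,0,0],[0,0,0.6],-0.35]
    - [[0,0,0],[-0.1,-0.4,0.6],-0.35]
    - [[0,0,0],[-0.2,-1,0.6],-0.35]

```text
time: 17.38
tool_pos: [0.4873, -0.0771, 0.1917]
tcp_rot: [-3.139, 0.133, -0.001]
wrist_force: [0.1, 0.4, 0.2]
width: 0.672
```

move_arm:
  deltas:
    - [[0,0,0],[-0.1,-0.5,0],-0.35]
    - [[0,0,0],[-0.2,-1,0],-0.35]

```text
time: 17.62
tool_pos: [0.4661, -0.1784, 0.1904]
tcp_rot: [-3.138, 0.138, 0.002]
wrist_force: [0.4, -0.9, 0.3]
width: 0.675
```

```bash
python3 - <<'E'
from h import *
s=status.read_state();print({k:np.round(s[k],4) for k in('time','q','tool_pos','wrist_force','width')})
for n in('top','scene'):
    p,d=grab(n,n+'6'); u,v=proj(n,[.507,.0235,.038]).astype(int)
    e,f=blob(p,'orange',u,v,16); m=seg(p,'orange'); ys,xs=np.nonzero(m[v-12:v+13,u-12:u+13]); ys+=v-12;xs+=u-12
    Z=np.array([world_d(n,x,y,d[y,x])[2] for x,y in zip(xs,ys)]);print(n,e,f,world(n,*e,.038).round(4),np.percentile(Z,[10,50,90]).round(4))
    X=(.458,-.2739,.006); u,v=proj(n,X).astype(int); e,f=blob(p,'white',u,v,18); print('cap',e,f, world(n,*e,.006).round(4) if e is not None else '')
E
```

```text
{'time': np.float64(17.625), 'q': array([-4.1540e-01, -3.9900e-02,  2.0174e+00,  1.0000e-04,  1.1658e+00,
        1.2435e+00]), 'tool_pos': array([ 0.4661, -0.1784,  0.1904]), 'wrist_force': array([ 0.4089, -0.9401,  0.346 ]), 'width': np.float64(0.6747)}
top [305.02209945 268.32596685] [295 259  20  20 181] [0.5087 0.024  0.038 ] [0.0305 0.037  0.0398]
cap [430.96385542 295.21686747] [422 291  18   9  83] [ 0.4425 -0.2761  0.006 ]
scene [322.02525253 224.46969697] [313 216  20  17 198] [0.5077 0.0213 0.038 ] [0.031  0.038  0.0412]
cap [202.39688716 225.02723735] [193 217  20  17 257] [ 0.458  -0.2754  0.006 ]
```

The ring's top is at z 0.038 and centred, so it is seated. The cap is next.

move_arm:
  deltas:
    - [[0,0,0],[-0.05,-0.5,0],-0.35]
    - [[0,0,0],[-0.098,-0.976,-0.3],-0.35]
    - [[0,0,0],[-0.098,-0.976,-0.7],-0.35]
    - [[0,0,0],[-0.098,-0.976,-1],-0.35]
    - [[0,0,0],[-0.098,-0.976,-1],-0.35]

```text
time: 18.35
tool_pos: [0.4547, -0.2722, 0.0878]
tcp_rot: [-3.134, 0.138, 0.011]
wrist_force: [-0.1, -0.5, -0.0]
width: 0.672
```

move_arm:
  deltas:
    - [[0,0,0],[0,0,-0.4],-0.35]
    - [[0,0,0],[0,0,-0.7],-0.35]
    - [[0,0,0],[0,0,-0.85],-0.35]
    - [[0,0,0],[0,0,-0.92],-0.35]
    - [[0,0,0],[0,0,-0.92],-0.35]
    - [[0,0,0],[0,0,-0.92],-0.35]
  grip_force: 30

```text
time: 19.1
tool_pos: [0.4586, -0.2754, 0.001]
tcp_rot: [3.137, -0.138, 0.003]
wrist_force: [0.3, 0.6, 0.6]
width: 0.677
```

move_arm:
  deltas:
    - [[0,0,0],[-0.005,0.01,-0.015],-0.35]
    - [[0,0,0],[-0.005,0.01,-0.015],-0.35]
    - [[0,0,0],[-0.005,0.01,-0.015],0.3]
    - [[0,0,0],[-0.005,0.01,-0.015],0.3]
    - [[0,0,0],[-0.005,0.01,-0.015],0.3]
    - [[0,0,0],[-0.005,0.01,-0.015],0.3]

```text
time: 19.85
tool_pos: [0.4572, -0.2739, -0.0011]
tcp_rot: [3.138, -0.139, 0.0]
wrist_force: [-1.5, 1.7, 5.2]
width: 0.562
```

move_arm:
  deltas:
    - [[0,0,0],[0,0,0.2],0.3]
    - [[0,0,0],[0,0,0.6],0.3]
    - [[0,0,0],[0,0,1],0.3]
    - [[0,0,0],[0,0,1],0.3]

```text
time: 20.35
tool_pos: [0.4598, -0.2756, 0.1022]
tcp_rot: [3.134, -0.138, 0.011]
wrist_force: [-0.0, 0.1, -0.0]
width: 0.557
```

move_arm:
  deltas:
    - [[0,0,0],[0.15,0.4,0.5],0.3]
    - [[0,0,0],[0.3,0.8,0.9],0.3]
    - [[0,0,0],[0.3,1,0.9],0.3]

```text
time: 20.72
tool_pos: [0.49, -0.173, 0.1914]
tcp_rot: [3.137, -0.136, 0.01]
wrist_force: [-0.4, 0.5, -0.3]
width: 0.558
```

move_arm:
  deltas:
    - [[0,0,0],[0.1,0.5,0],0.3]
    - [[0,0,0],[0.2,1,0],0.3]

```text
time: 20.98
tool_pos: [0.5057, -0.0726, 0.186]
tcp_rot: [-3.138, 0.14, 0.005]
wrist_force: [1.0, -0.2, -1.1]
width: 0.562
```

move_arm:
  deltas:
    - [[0,0,0],[0,0.5,0],0.3]
    - [[0,0,0],[0,0.97,-0.3],0.3]
    - [[0,0,0],[0,0.97,-0.7],0.3]
    - [[0,0,0],[0,0.97,-0.9],0.3]
    - [[0,0,0],[0,0.97,-0.9],0.3]
    - [[0,0,0],[0,0.97,-0.9],0.3]

```text
time: 21.72
tool_pos: [0.5068, 0.023, 0.098]
tcp_rot: [3.138, -0.139, -0.001]
wrist_force: [0.8, 0.7, -0.5]
width: 0.559
```

move_arm:
  deltas:
    - [[0,0,0],[0,0,-0.2],0.3]
    - [[0,0,0],[0,0,-0.4],0.3]
    - [[0,0,0],[0,0,-0.45],0.3]
    - [[0,0,0],[0,0,-0.45],0.3]

```text
time: 22.22
tool_pos: [0.5075, 0.023, 0.0539]
tcp_rot: [-3.138, 0.139, -0.001]
wrist_force: [0.4, 0.1, -0.1]
width: 0.559
```

move_arm:
  deltas:
    - [[0,0,0],[0,0,-0.05],0.3]
    - [[0,0,0],[0,0,-0.1],0.3]
    - [[0,0,0],[0,0,-0.12],0.3]
    - [[0,0,0],[0,0,-0.12],0.3]

```text
time: 22.72
tool_pos: [0.5068, 0.0233, 0.0411]
tcp_rot: [3.139, -0.139, -0.001]
wrist_force: [-1.0, 1.3, -0.2]
width: 0.561
```

```bash
python3 - <<'E'
from h import *
s=status.read_state();print({k:np.round(s[k],4) for k in('time','q','tool_pos','wrist_force','width')})
n='scene'
p,d=grab(n,n+'7'); u,v=proj(n,[.507,.0235,.04]).astype(int); print(n,u,v)
c=p[v-40:v+40,u-50:u+50]; cv2.imwrite('pics/c6.png',cv2.resize(c,(700,560),interpolation=cv2.INTER_CUBIC)[:,:,::-1])
E
```

```text
{'time': np.float64(22.725), 'q': array([-0.0032,  0.1521,  2.1264,  0.    ,  0.8636,  1.6558]), 'tool_pos': array([0.5068, 0.0233, 0.0411]), 'wrist_force': array([-0.9825,  1.3088, -0.2328]), 'width': np.float64(0.5611)}
scene 322 223
```

View pics/c6.png

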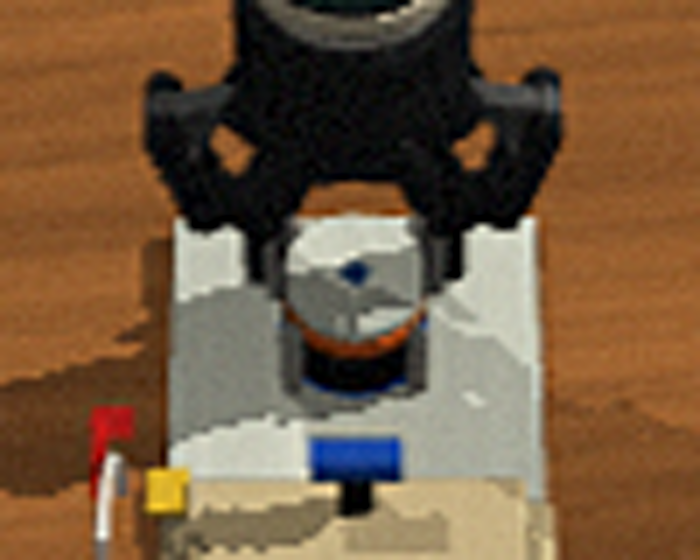

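The crop shows the cap level between the posts just above the ring, with its blue dot centred. I'll seat it, release and lift.

move_arm:
  deltas:
    - [[0,0,0],[0,0,-0.03],0.3]
    - [[0,0,0],[0,0,-0.048],0.3]
    - [[0,0,0],[0,0,-0.048],0.3]
    - [[0,0,0],[0,0,-0.048],0.3]

```text
time: 23.28
tool_pos: [0.5071, 0.0233, 0.037]
tcp_rot: [-3.138, 0.139, 0.0]
wrist_force: [-1.6, -0.1, 5.7]
width: 0.561
```

move_arm:
  deltas:
    - [[0,0,0],[0,0,0],-0.2]
    - [[0,0,0],[0,0,0],-0.35]
    - [[0,0,0],[0,0,0],-0.35]

```text
time: 23.65
tool_pos: [0.5069, 0.0233, 0.0363]
tcp_rot: [-3.139, 0.139, 0.0]
wrist_force: [0.4, -0.3, -0.4]
width: 0.677
```

move_arm:
  deltas:
    - [[0,0,0],[0,0,0.2],-0.35]
    - [[0,0,0],[0,0,0.6],-0.35]
    - [[0,0,0],[0,0,1],-0.35]
    - [[0,0,0],[0,0,1],-0.35]

```text
time: 24.15
tool_pos: [0.5102, 0.0232, 0.1404]
tcp_rot: [-3.138, 0.139, -0.013]
wrist_force: [0.7, -0.4, 0.1]
width: 0.676
```

move_arm:
  deltas:
    - [[0,0,0],[-0.2,0.3,0.4],-0.35]
    - [[0,0,0],[-0.3,0.8,0.4],-0.35]
    - [[0,0,0],[-0.3,1,0.4],-0.35]

```text
time: 24.52
tool_pos: [0.4758, 0.1249, 0.1758]
tcp_rot: [-3.138, 0.136, 0.001]
wrist_force: [-0.1, -0.0, -0.0]
width: 0.673
```

```bash
python3 - <<'E'
from h import *
s=status.read_state();print({k:np.round(s[k],4) for k in('time','q','tool_pos','wrist_force','width')})
po=np.array([.507,.0232]);a=-.088;ex=np.array([np.cos(a),np.sin(a)]);ey=np.array([-ex[1],ex[0]])
def hf(X): r=X[:2]-po; return np.array([r@ex-.175,r@ey,X[2]-.055])
for n in('top','scene'):
    p,d=grab(n,n+'8'); u,v=proj(n,[.507,.0235,.044]).astype(int)
    e,f=blob(p,'white',u,v,12); print(n,'white',e,f,world(n,*e,.044).round(4))
    Z=[world_d(n,x,y,d[y,x])[2] for x in range(u-6,u+7) for y in range(v-5,v+6)];print(' capZ',np.percentile(Z,[5,50,95]).round(4))
    for k,X in(('red',(.597,-.064,.106)),('yellow',(.5914,-.0477,.059)),('blue',(.6036,.0145,.09))):
        u,v=proj(n,X).astype(int);m=seg(p,k); ys,xs=np.nonzero(m[v-12:v+13,u-12:u+13]);ys+=v-12;xs+=u-12
        P=np.array([hf(world_d(n,x,y,d[y,x])) for x,y in zip(xs,ys)])
        print(k,len(P));
        print(' pct5/50/95',(np.percentile(P,[5,50,95],axis=0)*1000).round(1).tolist())
        if k=='red':
            r=np.hypot(P[:,0],P[:,2]);th=np.arctan2(P[:,2],-P[:,0]);i=np.argsort(ys)
            print(np.c_[xs,ys,P.round(4)*1000,r.round(4)*1000,th.round(3)][i].round(3).tolist())
T=np.load('/tmp/top8.npz')['p'];S=np.load('/tmp/scene8.npz')['p']
u,v=proj('top',[.58,0,.06]).astype(int);A=cv2.resize(T[v-32:v+43,u-25:u+25],(400,600),interpolation=cv2.INTER_CUBIC)
u,v=proj('scene',[.58,0,.06]).astype(int);B=cv2.resize(S[v-40:v+35,u-30:u+20],(400,600),interpolation=cv2.INTER_CUBIC)
cv2.imwrite('pics/c7.png',np.hstack([A,B])[:,:,::-1])
E
```

```text
{'time': np.float64(24.525), 'q': array([ 2.0570e-01, -4.1700e-02,  2.0474e+00,  6.0000e-04,  1.1366e+00,
        1.8631e+00]), 'tool_pos': array([0.4758, 0.1249, 0.1758]), 'wrist_force': array([-0.0718, -0.0004, -0.0011]), 'width': np.float64(0.6728)}
top white [304.19088937 267.38177874] [293 256  25  25 461] [0.5104 0.0257 0.044 ]
 capZ [0.0407 0.0438 0.0472]
red 37
 pct5/50/95 [[-86.0, -82.2, 43.1], [-79.8, -78.4, 51.6], [-63.0, -71.1, 56.2]]
[[343.0, 219.0, -61.2, -79.3, 42.6, 74.5, 0.608], [344.0, 219.0, -60.4, -81.7, 39.9, 72.4, 0.583], [343.0, 220.0, -63.9, -79.4, 44.6, 78.0, 0.609], [344.0, 220.0, -63.5, -81.7, 43.2, 76.7, 0.597], [343.0, 221.0, -66.7, -79.5, 46.9, 81.5, 0.613], [344.0, 221.0, -282.2, -51.6, 1060.7, 1097.6, 1.311], [344.0, 222.0, -68.9, -81.9, 47.3, 83.6, 0.601], [343.0, 223.0, -71.8, -79.7, 49.0, 86.9, 0.6], [344.0, 223.0, -71.6, -82.0, 49.0, 86.7, 0.6], [343.0, 224.0, -73.9, -79.9, 48.1, 88.1, 0.577], [344.0, 224.0, -74.1, -82.1, 50.2, 89.5, 0.595], [339.0, 225.0, -77.2, -71.0, 50.1, 92.0, 0.576], [340.0, 225.0, -77.7, -73.2, 53.7, 94.5, 0.604], [342.0, 22
[... 3016 characters left out ...]
6.0, -75.4, -84.7, 49.3, 90.1, 0.579], [286.0, 246.0, -75.2, -82.4, 49.6, 90.1, 0.583], [285.0, 247.0, -72.7, -84.6, 49.5, 88.0, 0.598], [286.0, 247.0, -73.3, -82.5, 48.5, 87.9, 0.584], [285.0, 248.0, -69.9, -84.5, 49.9, 85.9, 0.62], [286.0, 248.0, -73.7, -82.8, 43.4, 85.5, 0.532], [285.0, 249.0, -69.8, -84.8, 45.6, 83.4, 0.579], [285.0, 250.0, -68.3, -84.9, 43.8, 81.2, 0.57], [285.0, 251.0, -65.0, -84.7, 45.1, 79.1, 0.607], [285.0, 252.0, -63.4, -84.7, 43.5, 76.9, 0.602], [285.0, 253.0, -63.1, -85.0, 39.5, 74.5, 0.559]]
yellow 31
 pct5/50/95 [[-92.6, -69.7, -0.1], [-85.6, -64.9, 1.9], [-79.2, -60.3, 5.6]]
blue 78
 pct5/50/95 [[-152.0, -14.0, -43.7], [-75.4, -1.4, 37.7], [-71.4, 10.7, 41.6]]
```

View pics/c7.png

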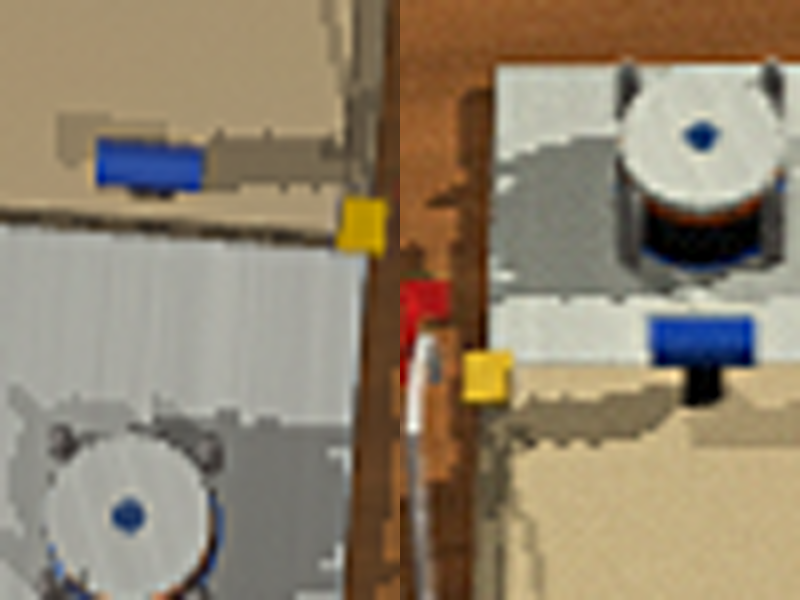

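The crop shows the cap flat and centred with its top at z 0.044, and the grip bar free. Before raising the flap I want the mark's centre angle more closely. I'll take subpixel colour profiles of the red block from pictures I already have.

```bash
python3 - <<'E'
from h import *
po=np.array([.507,.0232]);a=-.088;ex=np.array([np.cos(a),np.sin(a)]);ey=np.array([-ex[1],ex[0]])
for n,cols,rows in(('top',range(339,343),range(223,233)),('scene',range(286,290),range(237,249))):
    P=(np.load(f'/tmp/{n}0.npz')['p'].astype(float)+np.load(f'/tmp/{n}8.npz')['p'])/2
    for r in rows: print(n,r,P[r,list(cols)].mean(0).round(0))
    P=P
# predict rows in each camera of box corners for theta,t,R (y'=-76)
def W(x,y,z): q=po+(x+.175)*ex+y*ey; return [q[0],q[1],z+.055]
for th in(.53,.55,.57,.59):
  for t in(.006,.008,.010):
    o=[]
    for n,yy in(('top',-.0745),('scene',-.079)):
      for R in(.099,.101):
        for s in(1,-1):
            x=-R*np.cos(th)+s*t/2*np.sin(th); z=R*np.sin(th)+s*t/2*np.cos(th); o.append(proj(n,W(x,yy,z))[1].round(2))
    print(th,t,o)
E
```

```text
top 223 [119. 100.  86.]
top 224 [118.  74.  63.]
top 225 [129.  37.  29.]
top 226 [128.  26.  17.]
top 227 [127.  28.  19.]
top 228 [136.  26.  16.]
top 229 [129.  34.  25.]
top 230 [113.  89.  76.]
top 231 [101.  86.  73.]
top 232 [94. 77. 64.]
scene 237 [119.  73.  36.]
scene 238 [126.  78.  39.]
scene 239 [127.  81.  38.]
scene 240 [127.  89.  43.]
scene 241 [160.  28.  22.]
scene 242 [165.  19.  19.]
scene 243 [169.  22.  21.]
scene 244 [176.  21.  21.]
scene 245 [163.  39.  28.]
scene 246 [118.  47.  24.]
scene 247 [144.  73.  46.]
scene 248 [166. 123. 112.]
0.53 0.006 [np.float64(227.82), np.float64(229.58), np.float64(228.49), np.float64(230.25), np.float64(241.91), np.float64(241.94), np.float64(241.01), np.float64(241.04)]
0.53 0.008 [np.float64(227.52), np.float64(229.87), np.float64(228.19), np.float64(230.54), np.float64(241.9), np.float64(241.94), np.float64(241.0), np.float64(241.05)]
0.53 0.01 [np.float64(227.23), np.float64(230.16), np.float64(227.9), np.float64(230.83), np.float64(241.9), np.float64(241.95), np.float64(240.99), np.float64(241.05)]
0.55 0.006 [np.flo
[... 820 characters left out ...]
float64(240.99)]
0.57 0.01 [np.float64(225.96), np.float64(229.05), np.float64(226.61), np.float64(229.69), np.float64(242.0), np.float64(241.87), np.float64(241.09), np.float64(240.98)]
0.59 0.006 [np.float64(225.94), np.float64(227.84), np.float64(226.58), np.float64(228.47), np.float64(242.04), np.float64(241.91), np.float64(241.13), np.float64(241.01)]
0.59 0.008 [np.float64(225.63), np.float64(228.15), np.float64(226.26), np.float64(228.78), np.float64(242.06), np.float64(241.88), np.float64(241.15), np.float64(240.98)]
0.59 0.01 [np.float64(225.31), np.float64(228.47), np.float64(225.94), np.float64(229.1), np.float64(242.08), np.float64(241.86), np.float64(241.17), np.float64(240.96)]
```

Both cues, the top face at 0.593 rad and the outer edge row, agree on a mark angle of about 0.55 rad with a block about 8 mm thick. Next I go to the blue grip.

move_arm:
  deltas:
    - [[0,0,0],[0.4,-0.4,0],-0.2]
    - [[0,0,0],[0.8,-0.8,0],0]
    - [[0,0,0],[1,-1,0],0]
  grip_force: 60

```text
time: 25.0
tool_pos: [0.5781, 0.0203, 0.1752]
tcp_rot: [3.137, -0.141, -0.002]
wrist_force: [0.1, 0.1, 0.2]
width: 0.502
```

move_arm:
  deltas:
    - [[0,0,0],[0.261,-0.09,0],0]
    - [[0,0,0],[0.261,-0.09,-0.2],0]
    - [[0,0,0],[0.261,-0.09,-0.5],0]
    - [[0,0,0],[0.261,-0.09,-0.6],0]
    - [[0,0,0],[0.261,-0.09,-0.6],0]
    - [[0,0,0],[0.261,-0.09,-0.6],0]

```text
time: 25.75
tool_pos: [0.6035, 0.0144, 0.1173]
tcp_rot: [-3.139, 0.138, -0.002]
wrist_force: [-0.8, -0.4, -0.5]
width: 0.499
```

```bash
python3 - <<'E'
from h import *
s=status.read_state();print({k:np.round(s[k],4) for k in('time','q','tool_pos','wrist_force','width')})
n='scene'
p,d=grab(n,n+'9'); u,v=proj(n,[.6,.0,.09]).astype(int); print(n,u,v)
c=p[v-40:v+40,u-50:u+50]; cv2.imwrite('pics/c8.png',cv2.resize(c,(700,560),interpolation=cv2.INTER_CUBIC)[:,:,::-1])
E
```

```text
{'time': np.float64(25.75), 'q': array([-0.0175,  0.2245,  1.8731, -0.    ,  1.0426,  1.6413]), 'tool_pos': array([0.6035, 0.0144, 0.1173]), 'wrist_force': array([-0.7571, -0.3977, -0.4779]), 'width': np.float64(0.4987)}
scene 316 246
```

View pics/c8.png

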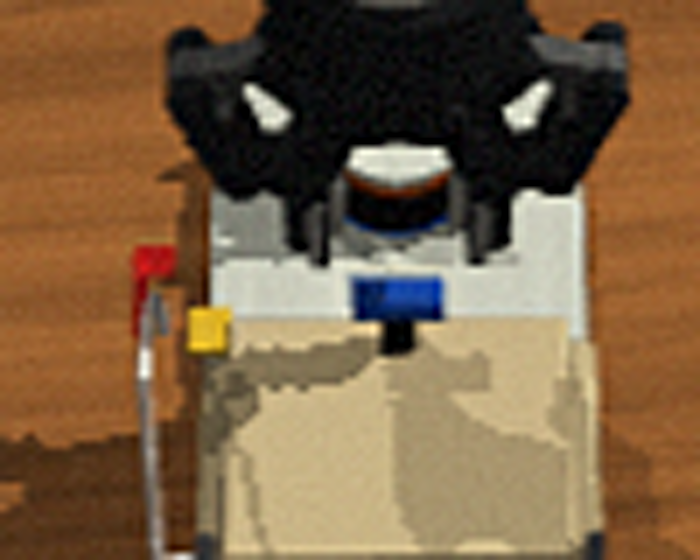

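The crop shows the fingers straddling the blue bar symmetrically (bar at crop x 397, fingers at 318 and 480). I'll descend and close.

move_arm:
  deltas:
    - [[0,0,0],[0,0,-0.2],0]
    - [[0,0,0],[0,0,-0.38],0]
    - [[0,0,0],[0,0,-0.46],0]
    - [[0,0,0],[0,0,-0.465],0]
    - [[0,0,0],[0,0,-0.465],0]

```text
time: 26.42
tool_pos: [0.6034, 0.0142, 0.0701]
tcp_rot: [-3.138, 0.139, -0.0]
wrist_force: [-0.1, 0.7, -0.1]
width: 0.503
```

move_arm:
  deltas:
    - [[0,0,0],[0,0,0],0.4]
    - [[0,0,0],[0,0,0],0.8]
    - [[0,0,0],[0,0,0],0.8]
    - [[0,0,0],[0,0,0],0.8]
    - [[0,0,0],[0,0,0],0.8]

```text
time: 27.05
tool_pos: [0.6037, 0.0141, 0.0707]
tcp_rot: [3.138, -0.139, 0.002]
wrist_force: [0.1, -1.0, 6.5]
width: 0.333
```

move_arm:
  deltas:
    - [[0,0,0],[0.018,-0.0015,0.042],0.8]
    - [[0,0,0],[0.04,-0.0035,0.083],0.8]
    - [[0,0,0],[0.063,-0.0055,0.123],0.8]
    - [[0,0,0],[0.089,-0.008,0.162],0.8]
    - [[0,0,0],[0.116,-0.01,0.199],0.8]
    - [[0,0,0],[0.145,-0.013,0.235],0.8]
    - [[0,0,0],[0.177,-0.0155,0.269],0.8]
    - [[0,0,0],[0.21,-0.0185,0.302],0.8]
    - [[0,0,0],[0.248,-0.022,0.335],0.8]
    - [[0,0,0],[0.248,-0.022,0.335],0.8]
    - [[0,0,0],[0.248,-0.022,0.335],0.8]

```text
time: 28.42
tool_pos: [0.6275, 0.0119, 0.1036]
tcp_rot: [3.138, -0.139, -0.001]
wrist_force: [-4.8, -2.7, -9.4]
width: 0.334
```

```bash
cat > m.py <<'E'
import sys; from h import *
tag=sys.argv[1]
s=status.read_state();print({k:np.round(s[k],4) for k in('time','tool_pos','wrist_force','width')})
po=np.array([.507,.0232]);a=-.088;ex=np.array([np.cos(a),np.sin(a)]);ey=np.array([-ex[1],ex[0]])
def hf(X): r=X[:2]-po; return np.array([r@ex-.175,r@ey,X[2]-.055])
g=hf(s['tool_pos']+[0,0,.0163]); print('kin angle',np.arctan2(g[2],-g[0])-.3892,'radius',np.hypot(g[0],g[2]))
o=[];c={}
for n in('top','scene'):
    p,d=grab(n,n+tag); u,v=proj(n,[.597,-.06,.1]).astype(int)
    for k in('yellow','red'):
        m=seg(p,k); ys,xs=np.nonzero(m[v-22:v+28,u-22:u+23]);ys+=v-22;xs+=u-22
        if len(xs)<4: print(n,k,'few');continue
        P=np.array([hf(world_d(n,x,y,d[y,x])) for x,y in zip(xs,ys)]);th=np.arctan2(P[:,2],-P[:,0]);r=np.hypot(P[:,0],P[:,2])
        c[n,k]=np.array([xs.mean(),ys.mean()]);print(n,k,len(xs),'th',np.percentile(th,[10,50,90]).round(3),'r',np.median(r).round(4),'y',np.median(P[:,1]).round(4),c[n,k].round(1))
    b=p[v-22:v+28,u-20:u+30]; o.append(cv2.resize(b,(400,400),interpolation=cv2.INTER_CUBIC))
if ('top','yellow') in c and ('scene','yellow') in c:
    X,e=tri(c['top','yellow'],c['scene','yellow']);h=hf(X);print('tri yellow',h.round(4),np.arctan2(h[2],-h[0]),e)
cv2.imwrite(f'pics/m{tag}.png',np.hstack(o)[:,:,::-1])
E
python3 m.py 10
```

```text
{'time': np.float64(28.425), 'tool_pos': array([0.6275, 0.0119, 0.1036]), 'wrist_force': array([-4.8463, -2.6537, -9.3975]), 'width': np.float64(0.3339)}
kin angle 0.4878169411056139 radius 0.08437506672564693
top yellow few
top red 21 th [0.538 0.585 0.599] r 0.0877 y -0.0805 [343.5 223.8]
scene yellow 42 th [0.446 0.472 0.505] r 0.0854 y -0.0641 [294.5 248. ]
scene red 39 th [0.555 0.592 0.615] r 0.0945 y -0.082 [286.9 244.6]
```

View pics/m10.png

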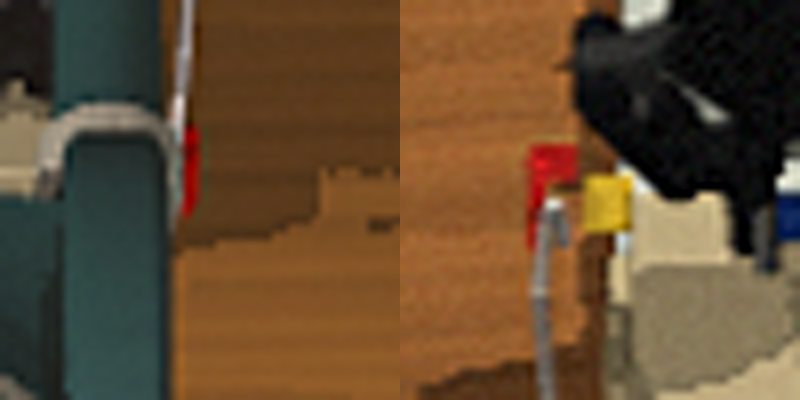

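The scene crop shows the yellow pointer just short of the red block; the top view of it is hidden by the arm. Kinematics and the pointer depth disagree by about 0.04 rad. I'll settle it with a plane fit to the panel's depth, calibrated against the shut picture.

```bash
cat > pl.py <<'E'
import sys; from h import *
po=np.array([.507,.0232]);a=-.088;ex=np.array([np.cos(a),np.sin(a)]);ey=np.array([-ex[1],ex[0]])
def fit(tag,th,n='scene'):
    f=np.load(f'/tmp/{n}{tag}.npz');p,d=f['p'],f['d']
    c=camera_info(n);K,R,t=map(np.array,(c['K'],c['R'],c['t']))
    v,u=np.mgrid[200:320,260:370]; dd=d[200:320,260:370]
    X=(np.stack([u*dd,v*dd,dd],-1)@np.linalg.inv(K).T-t)@R
    r=X[...,:2]-po; H=np.stack([r@ex-.175,r@ey,X[...,2]-.055],-1).reshape(-1,3)[(dd>0).ravel()]
    for i in range(8):
        e=np.array([-np.cos(th),np.sin(th)]);nn=np.array([np.sin(th),np.cos(th)])
        A=H[:,[0,2]]@e; N=H[:,[0,2]]@nn
        off=.004 if i==0 else off
        k=(A>.015)&(A<.078)&(np.abs(H[:,1])<.05)&(np.abs(N-off)<(.012 if i<3 else .005))
        s,b=np.polyfit(A[k],N[k],1); th+=np.arctan(s); off=np.median(N[k])
    print(tag,'theta',round(th,4),'off',round(b*1e3,2),'n',k.sum(),'res',np.std(N[k]-s*A[k]-b).round(4),'se',(np.std(N[k]-s*A[k]-b)/np.std(A[k])/k.sum()**.5).round(4))
if __name__=='__main__':
    for z in sys.argv[1:]: t,g=z.split(','); fit(t,float(g))
E
python3 pl.py 0,0 8,0 9,0 10,.48 10,.43
```

```text
0 theta -0.001 off 4.71 n 1060 res 0.0019 se 0.0032
8 theta -0.0015 off 4.65 n 1063 res 0.0018 se 0.0031
9 theta 0.0 off 4.71 n 1078 res 0.0019 se 0.0032
10 theta 0.4383 off 4.42 n 1166 res 0.002 se 0.0034
10 theta 0.4383 off 4.42 n 1166 res 0.002 se 0.0034
```

The panel fit gives 0.438 ± 0.003 rad, and 0.000 when shut, so the bar slipped a little in the pads. The mark, treated the same way, is at about 0.547. I'll raise the rest of the way.

move_arm:
  deltas:
    - [[0,0,0],[0.022,-0.002,0.02],0.8]
    - [[0,0,0],[0.045,-0.004,0.039],0.8]
    - [[0,0,0],[0.07,-0.006,0.057],0.8]
    - [[0,0,0],[0.07,-0.006,0.057],0.8]
    - [[0,0,0],[0.07,-0.006,0.057],0.8]
    - [[0,0,0],[0.07,-0.006,0.057],0.8]

```text
time: 29.28
tool_pos: [0.6342, 0.0113, 0.1087]
tcp_rot: [3.138, -0.137, -0.002]
wrist_force: [-4.8, -2.6, -10.8]
width: 0.331
```

```bash
python3 m.py 11; python3 pl.py 11,.52; python3 - <<'E'
from h import *
po=np.array([.507,.0232]);a=-.088;ex=np.array([np.cos(a),np.sin(a)]);ey=np.array([-ex[1],ex[0]])
# red top face: tangential coordinate about th=.547 vs radius, all scene frames
Q=[]
for t in range(12):
    f=np.load(f'/tmp/scene{t}.npz');p,d=f['p'],f['d'];m=seg(p,'red')
    ys,xs=np.nonzero(m[238:256,282:294]);ys+=238;xs+=282
    for x,y in zip(xs,ys):
        X=world_d('scene',x,y,d[y,x]);r=X[:2]-po;h=(r@ex-.175,r@ey,X[2]-.055)
        th=.547;Q.append((-h[0]*np.cos(th)+h[2]*np.sin(th),h[0]*np.sin(th)+h[2]*np.cos(th),h[1]))
Q=np.array(Q);k=(np.abs(Q[:,1])<.012);Q=Q[k]
for lo,hi in((.07,.08),(.08,.088),(.088,.094),(.094,.099),(.099,.104)):
    z=Q[(Q[:,0]>lo)&(Q[:,0]<hi)];print(lo,len(z),'N',(np.median(z[:,1])*1e3).round(2),np.std(z[:,1]).round(4))
print(np.polyfit(Q[:,0]-.09,Q[:,1],1))
E
```

```text
{'time': np.float64(29.275), 'tool_pos': array([0.6342, 0.0113, 0.1087]), 'wrist_force': array([ -4.7912,  -2.5512, -10.7572]), 'width': np.float64(0.3307)}
kin angle 0.588083201703687 radius 0.08445353172439511
top yellow few
top red 25 th [0.555 0.577 0.605] r 0.0898 y -0.0802 [343.2 224.4]
scene yellow 36 th [0.525 0.563 0.6  ] r 0.0854 y -0.0647 [294.1 247.9]
scene red 40 th [0.553 0.583 0.605] r 0.0945 y -0.0812 [287.  244.6]
11 theta 0.5222 off 4.69 n 1155 res 0.002 se 0.0035
0.07 36 N 2.66 0.0021
0.08 71 N 3.22 0.0022
0.088 89 N 3.26 0.0022
0.094 214 N 3.26 0.0021
0.099 65 N 3.67 0.0019
[0.01636967 0.00318594]
```

move_arm:
  deltas:
    - [[0,0,0],[0.009,-0.001,0.007],0.8]
    - [[0,0,0],[0.018,-0.0015,0.014],0.8]
    - [[0,0,0],[0.018,-0.0015,0.014],0.8]
    - [[0,0,0],[0.018,-0.0015,0.014],0.8]

```text
time: 29.88
tool_pos: [0.6356, 0.0112, 0.1097]
tcp_rot: [3.138, -0.139, -0.004]
wrist_force: [-4.3, -2.5, -11.8]
width: 0.332
```

```bash
python3 - <<'E'
from h import *; from pl import fit
s=status.read_state();print({k:np.round(s[k],4) for k in('time','tool_pos','wrist_force','width')})
for i in range(12,24): grab('scene',f'scene{i}'); fit(i,.54)
s=status.read_state();print({k:np.round(s[k],4) for k in('time','tool_pos','wrist_force','width')})
po=np.array([.507,.0232]);a=-.088;ex=np.array([np.cos(a),np.sin(a)]);ey=np.array([-ex[1],ex[0]])
th=.544
for k,(v0,v1,u0,u1) in(('red',(238,256,282,292)),('yellow',(238,262,288,302))):
    Q=[]
    for t in range(12,24):
        f=np.load(f'/tmp/scene{t}.npz');p,d=f['p'],f['d'];m=seg(p,k)
        ys,xs=np.nonzero(m[v0:v1,u0:u1]);ys+=v0;xs+=u0
        for x,y in zip(xs,ys):
            X=world_d('scene',x,y,d[y,x]);r=X[:2]-po;h=(r@ex-.175,r@ey,X[2]-.055)
            Q.append((-h[0]*np.cos(th)+h[2]*np.sin(th),h[0]*np.sin(th)+h[2]*np.cos(th),h[1]))
    Q=np.array(Q);Q=Q[np.abs(Q[:,1])<.012];c=Q[:,0].mean()
    pf,cov=np.polyfit(Q[:,0]-c,Q[:,1],1,cov=True)
    print(k,len(Q),'A',np.percentile(Q[:,0],[3,97]).round(4),'y',np.percentile(Q[:,2],[3,97]).round(4),'N med',np.median(Q[:,1]).round(5),'at',c.round(4),'slope',pf[0].round(4),'+-',cov[0,0]**.5)
E
```

```text
{'time': np.float64(29.875), 'tool_pos': array([0.6356, 0.0112, 0.1097]), 'wrist_force': array([ -4.2898,  -2.5434, -11.7868]), 'width': np.float64(0.3319)}
12 theta 0.5486 off 4.43 n 1150 res 0.002 se 0.0035
13 theta 0.543 off 4.6 n 1132 res 0.002 se 0.0035
14 theta 0.5509 off 4.28 n 1148 res 0.002 se 0.0035
15 theta 0.5443 off 4.46 n 1131 res 0.002 se 0.0035
16 theta 0.5411 off 4.64 n 1137 res 0.002 se 0.0035
17 theta 0.5459 off 4.38 n 1135 res 0.002 se 0.0035
18 theta 0.5517 off 4.16 n 1147 res 0.002 se 0.0035
19 theta 0.5492 off 4.26 n 1137 res 0.002 se 0.0034
20 theta 0.5542 off 4.01 n 1148 res 0.002 se 0.0035
21 theta 0.5452 off 4.5 n 1147 res 0.002 se 0.0035
22 theta 0.5487 off 4.26 n 1141 res 0.002 se 0.0035
23 theta 0.5427 off 4.52 n 1137 res 0.002 se 0.0035
{'time': np.float64(30.475), 'tool_pos': array([0.6356, 0.0112, 0.1097]), 'wrist_force': array([ -4.5955,  -2.492 , -11.2415]), 'width': np.float64(0.3338)}
red 473 A [0.0767 0.1011] y [-0.0849 -0.0734] N med 0.0037 at 0.093 slope -0.0066 +- 0.01473410593012772
yellow 408 A [0.0787 0.092 ] y [-0.0694 -0.0603] N med 0.00233 at 0.0855 slope -0.0041 +- 0.024302001824895617
```

The flap is steady at 0.547 ± 0.002 rad over 12 frames. The mark estimates fall at 0.54 to 0.555. I'll use the last picture as a check before handing in.

```bash
python3 - <<'E'
import cv2;p=cv2.imread('pics/scene23.png');cv2.imwrite('pics/last.png',cv2.resize(p[190:310,250:410],(800,600),interpolation=cv2.INTER_CUBIC))
E
```

```text
(no output)
```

View pics/last.png

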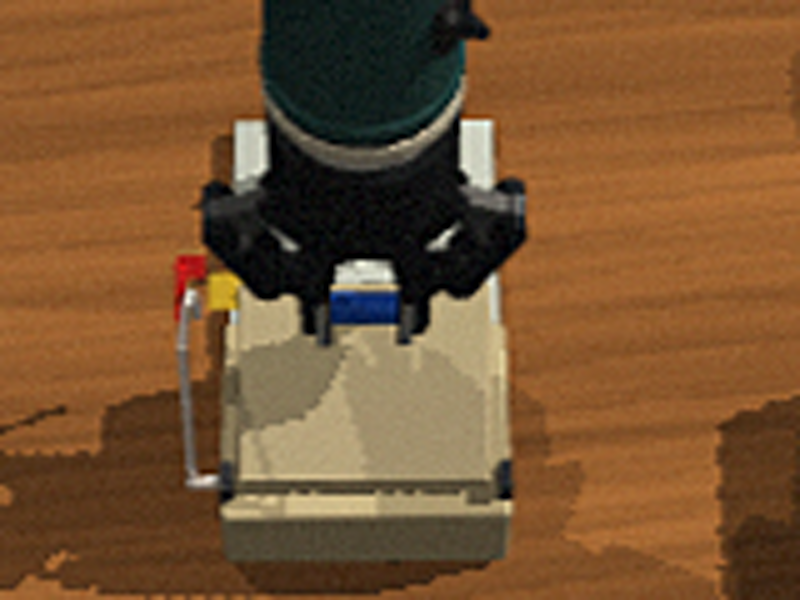

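The picture shows the bar pinched at crop (363,307), with the pointer at (223,291) beside the red mark at (188,280). The flap is held up and the arm is steady, so I'm handing in.

```bash
python3 -c "
from h import *
print(order.finish_job())"
```

```text
the job is handed in; nothing more can be done
None
```

I stacked the magnet, spacer ring and cap in the pocket in that order. I then raised the flap by its blue grip and handed the job in at about 30.5 s with the gripper still holding it.

**Stack:** tops measured about 30 mm, 38 mm and 44 mm above the bench as each part was let go, so each part looked seated. The cap was last seen flat and centred before the flap was raised. The cap I used was the candidate nearest the base, at 0.533 m against 0.608 m for the next.

**Flap:** a plane fit to the flap's depth gave 0.547 rad over 12 frames (scatter ±0.004) with no drift. My estimate of the mark is about 0.547 rad, with single estimates from 0.54 to 0.56, so the alignment is good to about 0.01 rad. The mark's thickness could only be inferred (about 6 to 8 mm), and that is the main uncertainty.

**Disagreement:** during the lift, the arm's own pose put the flap 0.05 to 0.07 rad higher than the camera did. The bar had probably slipped a little in the pads. I trusted the plane fit, which read zero with the flap shut.

**Not checked:** the top camera could not see the pointer at the end because the arm was in the way. The red mark measured the same before and after the lift. I kept clear of the multimeter, screwdriver and jar but did not measure them again at the end.

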